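# Unclamp the sample press, pull its latch and hold the beam up off the ball

### The job

Open the sample press: swing its black-knobbed clamp back over centre until it rests open, then pull the red latch tab sideways against its spring, lift the white beam's coupler off the ball and finish still holding the beam up, with the coupler at least 60 mm above where it was seated. Leave the dish under the beam and everything else on the bench where it is.

Things in the scene. Friction and masses are not known exactly. Their poses are not given: they have to be found in the camera images.
- press: The sample press, bolted to the bench: grey base plate 340 x 150 x 15 mm, z up; origin at the centre of its underside. Its x axis runs along the beam from the ball post (at x = -120 mm) to two white hinge posts (at x = +130 mm, 107 mm high); its y axis is the sideways direction in which the latch is pulled. Nothing on it moves but clamp, beam and latch.
- beam: White hinged beam (tongue) of the press, 36 mm wide, 18 thick, top 98 mm high; 0.4 to 0.7 kg, falls when let go. Origin on its hinge axis (x = 130, y = 0, z = 89 mm in the press frame), axes as the press's when seated; turns about +y up to 0.9 rad, raising the other end: an aluminium coupler (56 x 52 mm, top 98 mm high) seated over the ball. Carries the latch, and a presser foot over the dish.
- coupler (a point): Centre of the coupler's socket, on the beam, 250 mm from the hinge axis along the beam; coincides with the ball's centre while seated.
- ball (a point): Centre of the steel ball (32 mm diameter) on the press's post, 67 mm high; axes as the press's. Under the ball is a flat collar that the latch's tooth catches: with the latch in, the beam can rise only about 2 mm.
- latch (a joint): Slide of the red latch on the coupler, in m: 0 = in (locked), up to 0.016 = pulled fully out to the press's +y. A spring pushes it back: 6 N at 0, 12 N at 0.016. From 0.009 on its tooth is clear of the ball's collar; let go, it springs back. It needs to stay out until the coupler has risen about 20 mm; after that it may go back.
- latch_tab (a point): Centre of the latch's upright red tab: 14 mm thick (along the press's y, the direction of pull), 32 mm wide (along x), 44 mm high, top at 142 mm when the beam is seated. Free space above the coupler on both sides of it for fingers; strong enough to lift the beam by. It moves with latch and beam; axes as the beam's.
- clamp (a joint): Hinge of the hook-shaped clamp, in rad: 0 = closed, hooked 3 mm over the beam's top edge so that the beam cannot rise; 1.25 = fully back, on its stop. Opening swings the knob to the press's -y about the pivot. By its weight it falls shut below about 0.1 and falls open beyond about 0.25; pushing the knob takes under 1 N.
- clamp_knob (a point): Centre of the black ball knob (32 mm diameter) at the top of the clamp's arm, 128 mm from the pivot axis; closed, it stands 35 mm to the press's +y of the pivot and 175 mm high; open, about 105 mm to its -y and 124 mm high.
- clamp_pivot (a point): The clamp's pivot, under the beam (x = -30, y = 0, z = 52 mm in the press frame); the axis is the press's x.
- dish: Clear sample dish, 62 mm diameter, 15 mm high, standing on the press under the presser foot (its top is 10 mm below the foot); origin at the centre of its underside. To be left alone.
- tomato0: A ripe red tomato, 68 mm across, 55 mm high, on the white tray; origin at its underside. To be left alone.
- tomato1: A ripe red tomato, 68 mm across, 55 mm high, on the white tray; origin at its underside. To be left alone.
- tomato2: A ripe red tomato, 68 mm across, 55 mm high, on the white tray; origin at its underside. To be left alone.
- jar: Sample jar with green cap, 60 mm diameter, 85 mm high; origin at the centre of its underside. To be left alone.
- petri: Stack of clear petri dishes, 92 mm diameter, 45 mm high; origin at the centre of its underside. To be left alone.
- spatula: Lab spatula with black handle, 200 mm long, lying on the bench; origin at the middle of its underside. To be left alone.

How it is judged:
By the outcome, as a careful person would: the job done as asked, in the order asked, and still so for the second after the job is handed in, while the arm keeps its last pose, push and grip.
It also fails if it takes over 45 s, if anything falls off the work surface, if the arm or the gripper's body presses on something with over 40 N, if the wrist force passes 120 N, or if a joint passes its speed limit or range.

### The arm

A 7-joint arm with a two-finger parallel gripper is mounted at the origin on the work surface. World frame = base frame: x ahead of the robot, y to its left, z up, the work surface at z = 0. Lengths are in m, angles in rad, forces in N, time in s.
With the tool pointing down it reaches from about 0.4 to 0.875 m from the base axis. Payload 19.3 kg.
Tool frame: the origin (TCP) lies between the finger pads; the fingertips stand 17 mm ahead of it and the grasp point (between the pads) lies 2 mm behind it; z points along the fingers, x is the direction in which the jaws open and shut, and the axes are right-handed (so a half turn about z gives the same grasp; the last joint's range is limited). The gripper opens to 85 mm and grips with 20 to 120 N. Pads are 22 mm wide; open, the fingers measure 114 mm over their backs; the gripper's body (76 mm by 85 mm) begins 54 mm behind the grasp point. The pads swing forward as they close: fully open they stand 13 mm farther back than shut.
Start: joints at [1.147, 0.521, -0.036, 1.599, 0.021, 1.021, -0.113], TCP at [0.217, -0.586, 0.248] pointing down, gripper open.
Joint ranges: [-2.91, 2.91], [-0.3, 2.13], [-1.5, 1.42], [0.17, 2.43], [-1.26, 4.41], [0.16, 1.93], [-2.52, 2.52]. Speed limits (rad/s): [1.89, 1.89, 2.39, 2.39, 3.01, 3.01, 3.01].

### API

Orientations are given as [roll, pitch, yaw] about the fixed x, y, z axes, in that order (R = Rz(yaw) Ry(pitch) Rx(roll)).
In Python, from workcell import bot gives the robot as it stands. The module is installed in compiled form; this text tells all that it offers.
- The arm moves only by the tool arm_command, never from a script. Its argument "targets" is a list of rows, each a list of 6 numbers: the shift along the tool's x, y, z in mm, then the turn, a rotation vector about the tool's x, y, z in degrees. In form: [[x, y, z, wx, wy, wz], ...]. A call has 1 to 8 rows; each row shifts and turns the pose as measured when the row begins, along the tool's axes as they then stand; what a row does not reach is not made up. A row lasts 1/10 s, in which the tool goes at most 50 mm and 8.59 degrees, less where a joint would pass 70% of its speed; a pose out of reach is approached as far as the arm can. A call is refused whole if a number of a shift passes 50 or a number of a turn 8.59, either way. A call with a gripper value outside its range is refused whole. "grip" is the opening in per cent of the stroke, from 0 (shut) to 100 (fully open), set as the call begins (left out, the last holds). The fingers move at their own pace and stop on an object; "grip_force" is the grip in N (left out, the last holds). Time passes only in rows, so rows that do not move let the fingers close. It gives the time, the measured TCP pose, the force and the opening at its end, in the units of the state.
- bot.observe(): the state, without advancing time (a new reading comes with each control period).
- bot.grab_frame(name): name is "scene" or "top" or "wrist"; returns a dict with "color" (480x640x3 uint8, red, green, blue), "depth" (480x640 float32, m along the optical axis (not along the pixel's ray), 0 where there is no reading), "fov_y" (degrees; the focal length in pixels is half the picture's height over the tangent of half this angle, whatever the lens; pixels are square), "cx", "cy" (the principal point, pixels), "D" ([k1, k2, p1, p2, k3] as OpenCV has them; the pictures are not rectified), "R" (3x3) and "t" (3): a world point X has camera coordinates R X + t; the wrist camera has in their place "hand_eye" (4x4, takes a point from camera to tool coordinates, whose origin is the TCP and whose axes are the tool frame's). Camera axes: x right, y down, z forward; pixel columns grow to the right and rows downward; lengths in m; the calibration is good to about 2 mm. A picture is of the moment at which its call begins: read the wrist's pose just before it.
- bot.job_done(): hands the job in, once; it reports no verdict.
The state is a dict: "clock": time; "qpos": joint angles; "qd": joint speeds; "joint_efforts": joint torques, N m; "position": TCP position; "tool_rot": TCP orientation; "force": force on the tool from outside, world axes, zero at the start; "moment": the same for the moment, N m; "grip_width": finger opening in m.
Only numpy, scipy, OpenCV 4.12 (cv2) and the standard library are available. Lean on these libraries where they do the work, as an engineer would, in place of code of your own. Each camera call takes 0.05 s, during which the arm holds its last target. There are 200 camera calls.

## Working session

There is one attempt and no reset: what is moved stays moved. The work goes in short steps, Python scripts to look and compute and a tool call to move; the robot and the scene stay as the last step left them, time stands still between calls to the robot, and variables do not carry over. Pictures are saved under pics/ and viewed, about 8 in all and at most 12, crops included, and the job is handed in when it is done.

Besides the shell and the picture viewer there is one more tool, called after "Emit:" by a JSON object that holds its "op" and its "data". arm_command: Moves the arm, as the interface text tells. Its arguments: {"type":"object","properties":{"targets":{"type":"array"},"grip":{"type":"number"},"grip_force":{"type":"number"}},"required":["targets"]}

```bash
mkdir -p pics
cat > h.py <<'E'
import numpy as np, cv2
from scipy.spatial.transform import Rotation as Ro
from workcell import bot
def K(f):
    F=240/np.tan(np.radians(f["fov_y"])/2); return np.array([[F,0,f["cx"]],[0,F,f["cy"]],[0,0,1]])
def world(f,u,v,d):
    p=cv2.undistortPoints(np.array([[[u,v]]],float),K(f),np.array(f["D"]))[0,0]
    return np.array(f["R"]).T@(np.array([p[0]*d,p[1]*d,d])-np.array(f["t"]))
def cloud(f):
    h,w=f["depth"].shape; uv=np.stack(np.meshgrid(np.arange(w),np.arange(h)),-1).reshape(-1,1,2).astype(float)
    p=cv2.undistortPoints(uv,K(f),np.array(f["D"]))[:,0]; d=f["depth"].reshape(-1,1)
    return ((np.hstack([p*d,d])-np.array(f["t"]))@np.array(f["R"])).reshape(h,w,3)
E
python3 - <<'E'
from h import *
s=bot.observe(); print(s)
for n in ["scene","top"]:
    f=bot.grab_frame(n); np.save(n+".npy",f,allow_pickle=True)
    cv2.imwrite(f"pics/{n}0.png",f["color"][:,:,::-1]); print(n,f["fov_y"],f["t"],f["D"])
E
```

```text
{'clock': 0.0, 'qpos': array([ 1.14679274,  0.5220503 , -0.03630867,  1.59998757,  0.02120559,
        1.02110185, -0.11276263]), 'qd': array([ 1.00429692e-03, -1.52273927e-03,  6.02296214e-05,  6.71046666e-04,
       -1.26785135e-03, -4.88003933e-04,  3.25327175e-04]), 'joint_efforts': array([-5.04782438e-04, -9.27105832e+01,  1.98007688e+00, -3.69933486e+01,
        1.78990024e-02,  8.15239531e-03, -4.40112262e-05]), 'position': array([ 0.21638959, -0.58601121,  0.24771064]), 'tool_rot': array([ 3.14149595e+00,  1.15795297e-03, -1.21697908e+00]), 'force': array([-0.36419067,  0.27346946,  0.30546881]), 'moment': array([ 0.00407747, -0.01032333,  0.04575803]), 'grip_width': 0.08548654763782686}
scene 46.822382517289945 [-0.1858374  -0.26967426  1.75266266] [-0.05131734  0.          0.          0.          0.        ]
top 52.29416048825696 [-0.03972078  0.48915385  1.36538581] [-0.05578558  0.          0.          0.          0.        ]
```

View pics/scene0.png

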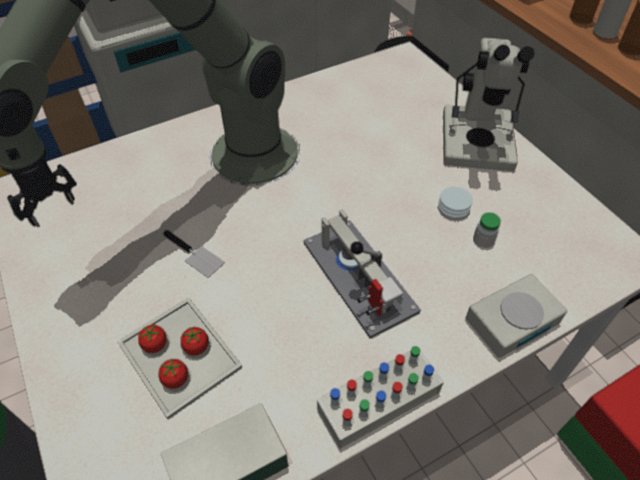

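View pics/top0.png

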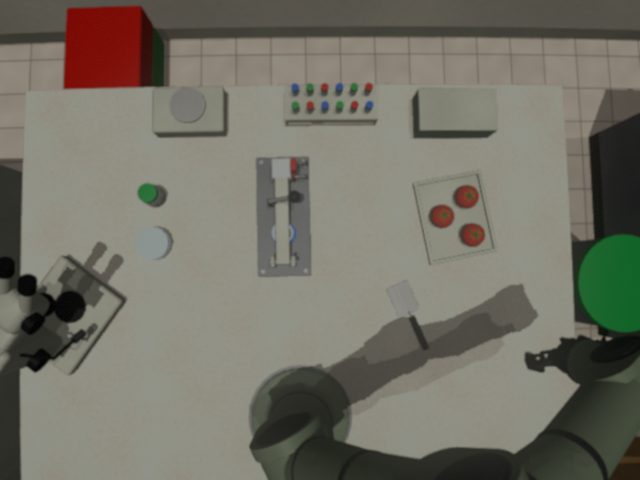

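The scene view shows the press mid-table, about (360,275). In the top view the plate corners are near (257,158), (309,157), (311,275) and (258,275), with the red tab at (294,166) and the knob at (297,198). So press +x points back to the robot and +y points to the right, which is world -y.

Run:
```python
from h import *
f=np.load("top.npy",allow_pickle=True).item(); c=cloud(f); col=f["color"].astype(int)
sub=np.zeros(c.shape[:2],bool); sub[150:282,250:318]=1
z=c[...,2]
print("bench z",np.median(z[290:310,200:240]))
m=sub&(z>.009)&(z<.021); P=c[m][:,:2].astype(np.float32); r=cv2.minAreaRect(P*1000); print("plate",r,np.median(z[m]))
m=sub&(z>.09)&(z<.106)&(col.min(-1)>130); r=cv2.minAreaRect(c[m][:,:2].astype(np.float32)*1000); print("beam",r,np.median(z[m]),m.sum())
red=sub&(col[...,0]>110)&(col[...,1]<60); print("red",red.sum(),c[red].mean(0),z[red].max(), c[red&(z>.13)].mean(0))
dk=sub&(col.max(-1)<70)&(z>.15); print("knob",dk.sum(),c[dk].mean(0),z[dk].max())
g=f["color"][140:290,230:340,::-1]; cv2.imwrite("pics/crop.png",cv2.resize(g,None,fx=4,fy=4,interpolation=cv2.INTER_CUBIC))
# plate by corner pixels on plane z=.015
for u,v in [(257,158),(309,157),(311,275),(258,275)]:
    a=world(f,u,v,1.); b=world(f,u,v,2.); print(u,v,a+(b-a)*(.015-a[2])/(b[2]-a[2]))
s=np.load("scene.npy",allow_pickle=True).item(); c=cloud(s); col=s["color"].astype(int); z=c[...,2]
sub=np.zeros(z.shape,bool); sub[200:340,300:425]=1
red=sub&(col[...,0]>110)&(col[...,1]<60)&(z>.1); print("S red",red.sum(),c[red].mean(0),z[red].max(),c[red].min(0),c[red].max(0))
dk=sub&(col.max(-1)<70)&(z>.15); print("S knob",dk.sum(),c[dk].mean(0),z[dk].max())
m=sub&(z>.009)&(z<.021); print("S plate",cv2.minAreaRect(c[m][:,:2].astype(np.float32)*1000))
```

```text
bench z -0.0005875164943022506
plate ((576.0048828125, 36.61055374145508), (156.7746124267578, 359.6307373046875), 89.41848754882812) 0.014475867036348806
beam ((573.282958984375, 38.13694763183594), (273.90081787109375, 42.83585739135742), 0.2238832265138626) 0.09729079288662758 555
red 42 [0.68517852 0.00409945 0.14034525] 0.14629554292849684 [0.68564749 0.00404223 0.14141335]
knob 115 [0.59187813 0.00285115 0.20601988] 1.3911223257492091
257 158 [0.73244934 0.11014786 0.015     ]
309 157 [ 0.73330113 -0.0380201   0.015     ]
311 275 [ 0.39754891 -0.03830046  0.015     ]
258 275 [0.39996397 0.1104374  0.015     ]
S red 52 [0.69068541 0.00391975 0.13779033] 0.14818949372269682 [ 6.63225812e-01 -4.54951732e-04  1.01096833e-01] [0.71205584 0.00830164 0.14818949]
S knob 135 [ 0.64167914 -0.02596356  0.24330518] 1.1862681208370838
S plate ((560.2652587890625, 63.03062438964844), (315.4832458496094, 404.3281555175781), 63.69770050048828)
```

View pics/crop.png

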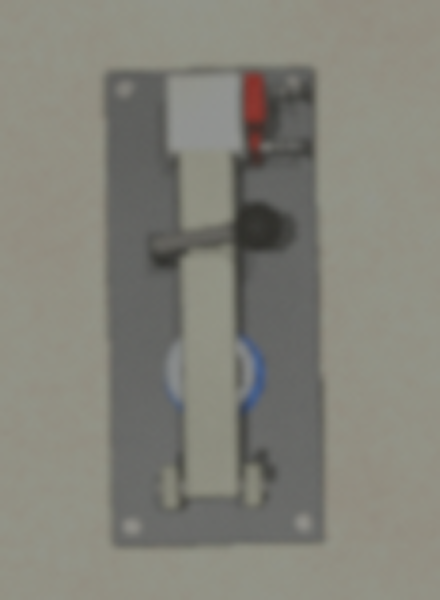

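Measured against the given sizes, it fits: the press origin is about (0.566, 0.036) with its x along world -x. That puts the tab at (0.686, 0.004) with its top at 0.142, and the knob at about (0.594, 0.002, 0.175). I'll yaw the tool so its x lies along world -y, then travel with the gripper shut.

Emit:
{"op": "arm_command", "data": {"targets": [[0,0,0,0,0,7],[0,0,0,0,0,7],[0,0,0,0,0,6.5],[-30,-20,0,0,0,0],[-40,-30,0,0,0,0],[-40,-30,0,0,0,0],[-40,-30,0,0,0,0],[-40,-30,0,0,0,0]], "grip": 0}}

```text
clock: 0.9
position: [0.3568, -0.3989, 0.2447]
tool_rot: [3.137, 0.003, -1.601]
force: [-0.1, -0.4, 0.6]
grip_width: 0.0001
```

Emit:
{"op": "arm_command", "data": {"targets": [[-40,-30,0,0,0,-1.7],[-40,-30,0,0,0,0],[-40,-30,0,0,0,0],[-40,-30,0,0,0,0],[-40,-30,0,0,0,0],[-40,-30,0,0,0,0],[-40,-30,10,0,0,0],[0,0,0,0,0,0]]}}

```text
clock: 1.7
position: [0.5679, -0.1119, 0.2339]
tool_rot: [3.137, 0.006, -1.563]
force: [0.1, 0.3, -0.3]
grip_width: -0.0001
```

Emit:
{"op": "arm_command", "data": {"targets": [[-20,-13,10,0,0,0],[-20,-13,20,0,0,0],[0,0,22,0,0,0],[0,0,0,0,0,0]]}}

```text
clock: 2.1
position: [0.5944, -0.068, 0.1793]
tool_rot: [3.135, 0.006, -1.56]
force: [-0.1, 0.3, 0.0]
grip_width: 0.0001
```

Run:
```python
from h import *
s=bot.observe(); f=bot.grab_frame("wrist"); f2=bot.grab_frame("scene")
print(s["position"],s["tool_rot"],f["hand_eye"])
T=np.eye(4); T[:3,:3]=Ro.from_euler("xyz",s["tool_rot"]).as_matrix(); T[:3,3]=s["position"]
C=T@np.array(f["hand_eye"]); f["R"]=C[:3,:3].T; f["t"]=-C[:3,:3].T@C[:3,3]; np.save("wrist.npy",f,allow_pickle=True)
c=cloud(f); col=f["color"].astype(int); z=c[...,2]; d=f["depth"]>0
red=d&(col[...,0]>100)&(col[...,1]<60)&(z>.1)&(z<.15)
if red.sum(): print("red",red.sum(),c[red].min(0),c[red].max(0),np.median(c[red],0))
k=d&(z>.15)&(z<.2)&(np.abs(c[...,1])<.05)&(np.abs(c[...,0]-.594)<.05); 
if k.sum(): print("knob",k.sum(),c[k].min(0),c[k].max(0),c[k].mean(0))
im=np.hstack([cv2.resize(f["color"],(533,400)),cv2.resize(f2["color"][190:350,290:430],(267,305)).__class__(0) if 0 else cv2.copyMakeBorder(cv2.resize(f2["color"][190:350,290:430],(267,305)),0,95,0,0,0)])
cv2.imwrite("pics/w1.png",im[:,:,::-1])
```

```text
[ 0.5943664  -0.06798391  0.17927857] [ 3.13519776  0.00600127 -1.56027346] [[ 9.99999711e-01 -7.51369077e-04 -1.18791404e-04 -1.37820603e-04]
 [ 7.49126839e-04  9.45564372e-01  3.25434260e-01 -8.33291305e-02]
 [-1.32196320e-04 -3.25434255e-01  9.45564661e-01 -1.25605785e-01]
 [ 0.00000000e+00  0.00000000e+00  0.00000000e+00  1.00000000e+00]]
red 2307 [ 0.66062191 -0.00101707  0.10002407] [0.71188199 0.01244583 0.14433263] [0.68734148 0.00555787 0.1414741 ]
knob 4808 [ 0.58248858 -0.01193156  0.15001749] [0.61279585 0.0368151  0.19239446] [0.60162104 0.00170451 0.18235639]
```

View pics/w1.png

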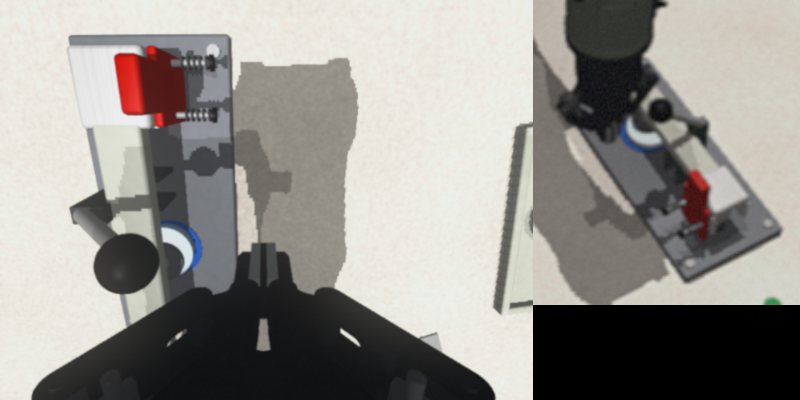

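The wrist view shows the knob at (125,263), just beside the fingers at (263,265), and the tab at (130,83). The knob centre is about (0.598, 0.003) and the tab about (0.687, 0.0057). Next I push the knob toward world +y.

Emit:
{"op": "arm_command", "data": {"targets": [[-20,-3,0,0,0,0],[-16,0,0,0,0,0],[-10,0,0,0,0,0],[-10,0,0,0,0,0],[-10,0,0,0,0,0],[-10,0,0,0,0,0],[-10,0,0,0,0,0],[-10,0,0,0,0,0]]}}

```text
clock: 3.0
position: [0.5988, 0.0287, 0.1875]
tool_rot: [-3.139, 0.004, -1.567]
force: [0.8, -0.2, 0.2]
grip_width: -0.0002
```

Emit:
{"op": "arm_command", "data": {"targets": [[-12,0,6,0,0,0],[-12,0,6,0,0,0],[-10,0,6,0,0,0],[0,0,0,0,0,0],[0,0,0,0,0,0],[0,0,0,0,0,0]]}}

```text
clock: 3.6
position: [0.5981, 0.0677, 0.167]
tool_rot: [-3.141, 0.004, -1.565]
force: [-0.2, -0.4, -1.0]
grip_width: 0.0002
```

Run:
```python
from h import *
s=bot.observe(); f=bot.grab_frame("top"); print(s["position"],s["tool_rot"],s["force"])
f2=bot.grab_frame("scene")
c=np.hstack([cv2.resize(f["color"][140:290,210:340],None,fx=3,fy=3),cv2.resize(f2["color"][190:340,290:425],None,fx=3,fy=3)])
cv2.imwrite("pics/c2.png",c[:,:,::-1])
```

```text
[0.59810396 0.06771208 0.16699477] [-3.14059861  0.00402208 -1.56457541] [-0.16418245 -0.42654355 -0.99118609]
```

View pics/c2.png

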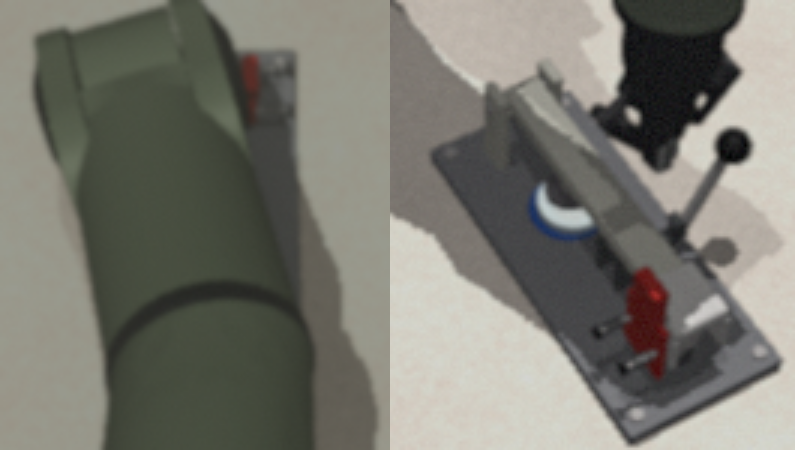

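The scene crop shows the clamp fallen open, with the knob at (733,147) clear of the beam on the far side. Next I rise and go above the tab, opening the gripper part way.

Emit:
{"op": "arm_command", "data": {"targets": [[0,0,-40,0,0,0],[20,-28,0,0,0,0],[20,-28,0,0,0,0],[20,-28,0,0,0,0],[0,0,0,0,0,0],[0,0,0,0,0,0]], "grip": 60, "grip_force": 60}}

```text
clock: 4.3
position: [0.6855, 0.0027, 0.2105]
tool_rot: [-3.138, 0.003, -1.567]
force: [-0.8, 1.1, 0.1]
grip_width: 0.0514
```

Run:
```python
from h import *
s=bot.observe(); f=bot.grab_frame("wrist")
print(s["position"],s["tool_rot"],s["grip_width"],s["force"])
T=np.eye(4); T[:3,:3]=Ro.from_euler("xyz",s["tool_rot"]).as_matrix(); T[:3,3]=s["position"]
C=T@np.array(f["hand_eye"]); f["R"]=C[:3,:3].T; f["t"]=-C[:3,:3].T@C[:3,3]
c=cloud(f); col=f["color"].astype(int); z=c[...,2]
red=(f["depth"]>0)&(col[...,0]>100)&(col[...,1]<60)&(z>.136)&(z<.15)
print("red",red.sum(),np.percentile(c[red],[2,98],axis=0),c[red].mean(0))
cv2.imwrite("pics/w3.png",f["color"][:,:,::-1])
```

```text
[0.68552762 0.00267828 0.2104669 ] [-3.13801849  0.00327221 -1.56735793] 0.05141029771232268 [-0.75475091  1.09293127  0.10273013]Traceback (most recent call last):
  File "<stdin>", line 8, in <module>
    return _quantile_unchecked(
        a, q, axis, out, overwrite_input, method, keepdims, weights)
    return _ureduce(a,
                    func=_quantile_ureduce_func,
    ...<5 lines>...
                    overwrite_input=overwrite_input,
                    method=method)
    r = func(a, **kwargs)
    result = _quantile(arr,
                       quantiles=q,
    ...<2 lines>...
                       out=out,
                       weights=wgt)
    slices_having_nans = np.isnan(arr[-1, ...])
                                  ~~~^^^^^^^^^
IndexError: index -1 is out of bounds for axis 0 with size 0
```

Run:
```python
from h import *
s=bot.observe(); f=bot.grab_frame("wrist")
T=np.eye(4); T[:3,:3]=Ro.from_euler("xyz",s["tool_rot"]).as_matrix(); T[:3,3]=s["position"]
C=T@np.array(f["hand_eye"]); f["R"]=C[:3,:3].T; f["t"]=-C[:3,:3].T@C[:3,3]
c=cloud(f); col=f["color"].astype(int); z=c[...,2]
red=(f["depth"]>0)&(col[...,0]>2*col[...,1]+15)&(z>.134)&(z<.15)
cv2.imwrite("pics/w3.png",f["color"][:,:,::-1])
print("red",red.sum(),np.percentile(c[red],[2,98],axis=0) if red.sum() else "")
```

```text
red 625 [[0.67455012 0.00080927 0.13729907]
 [0.7019141  0.0112832  0.14321775]]
```

View pics/w3.png

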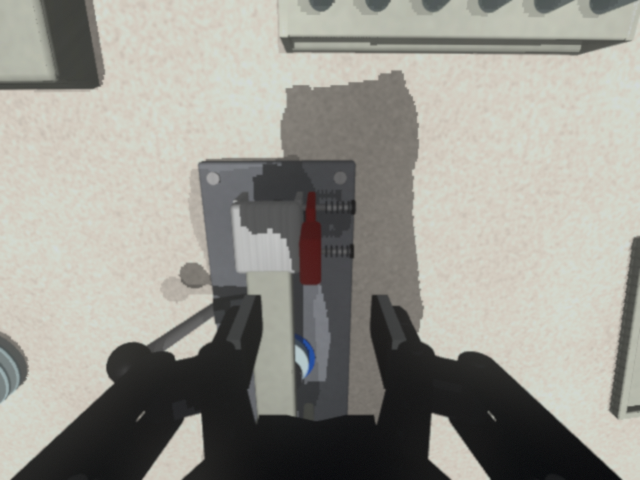

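The wrist view shows the red tab at (311,245) between the open fingers at (240,340) and (390,340). Its centre is about (0.688, 0.006). The open clamp shows at the left (130,362). I descend with a small correction.

Emit:
{"op": "arm_command", "data": {"targets": [[-3,-2,20,0,0,0],[0,0,25,0,0,0],[0,0,20,0,0,0],[0,0,12,0,0,0],[0,0,0,0,0,0]]}}

```text
clock: 4.9
position: [0.6859, 0.0093, 0.1333]
tool_rot: [-3.136, 0.004, -1.564]
force: [0.3, -0.9, -0.4]
grip_width: 0.0511
```

Emit:
{"op": "arm_command", "data": {"targets": [[4,-2,6,0,0,0],[0,0,0,0,0,0]]}}

```text
clock: 5.1
position: [0.6884, 0.0054, 0.1284]
tool_rot: [-3.135, 0.004, -1.563]
force: [0.4, 0.3, -0.5]
grip_width: 0.0514
```

Emit:
{"op": "arm_command", "data": {"targets": [[0,0,0,0,0,0],[0,0,0,0,0,0],[0,0,0,0,0,0],[0,0,0,0,0,0],[0,0,0,0,0,0],[0,0,0,0,0,0]], "grip": 0, "grip_force": 80}}

```text
clock: 5.7
position: [0.6892, 0.0063, 0.1305]
tool_rot: [-3.132, 0.005, -1.563]
force: [2.0, 0.9, -3.4]
grip_width: 0.013
```

Gripped, with the opening at 13 mm against a 14 mm tab. Now I pull toward world -y.

Emit:
{"op": "arm_command", "data": {"targets": [[4,0,0,0,0,0],[4,0,0,0,0,0],[4,0,0,0,0,0],[1,0,0,0,0,0]]}}

```text
clock: 6.1
position: [0.6893, -0.0018, 0.1303]
tool_rot: [-3.132, 0.012, -1.559]
force: [0.1, 9.3, -1.5]
grip_width: 0.0129
```

Emit:
{"op": "arm_command", "data": {"targets": [[4,0,0,0,0,0],[3,0,0,0,0,0],[2,0,0,0,0,0]]}}

```text
clock: 6.4
position: [0.6893, -0.0054, 0.1303]
tool_rot: [-3.132, 0.018, -1.555]
force: [-0.1, 10.3, -2.4]
grip_width: 0.013
```

Emit:
{"op": "arm_command", "data": {"targets": [[3,1,-7,1.7,0,0],[2,1,-8,1.7,0,0],[2,1,-8,1.7,0,0],[2,1,-8,1.7,0,0]]}}

```text
clock: 6.8
position: [0.6827, -0.0074, 0.1597]
tool_rot: [-3.014, 0.027, -1.55]
force: [-0.5, 10.6, -4.4]
grip_width: 0.0124
```

Emit:
{"op": "arm_command", "data": {"targets": [[1,1.6,-10,2.3,0,0],[1,1.6,-10,2.3,0,0],[1,1.6,-10,2.3,0,0],[1,1.6,-10,2.3,0,0],[1,1.6,-10,2.3,0,0],[0,0,0,0,0,0],[0,0,0,0,0,0]]}}

```text
clock: 7.5
position: [0.6624, -0.0035, 0.2097]
tool_rot: [-2.804, 0.036, -1.54]
force: [1.1, 9.4, -3.1]
grip_width: 0.0124
```

Run:
```python
from h import *
s=bot.observe(); print(s["position"],s["tool_rot"],s["force"],s["grip_width"])
f2=bot.grab_frame("scene"); f=bot.grab_frame("wrist")
c=np.hstack([cv2.resize(f["color"],(400,300)),cv2.resize(f2["color"][180:330,280:480],(400,300))])
cv2.imwrite("pics/e1.png",c[:,:,::-1])
```

```text
[ 0.66241437 -0.00345869  0.20967242] [-2.80441137  0.03633199 -1.53951025] [ 1.10733232  9.40614598 -3.14342019] 0.012361036499330876
```

View pics/e1.png

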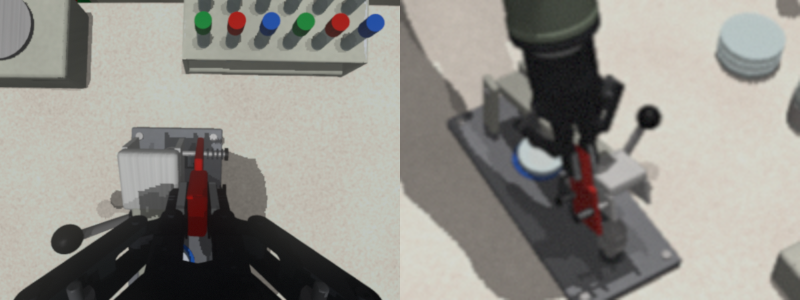

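The coupler is up about 80 mm, well clear of the ball, the clamp is open with its knob at (648,117), and the dish is in place at (540,153). I'll check that the hold is stable before handing in.

Emit:
{"op": "arm_command", "data": {"targets": [[0,0,0,0,0,0],[0,0,0,0,0,0],[0,0,0,0,0,0],[0,0,0,0,0,0],[0,0,0,0,0,0]]}}

```text
clock: 8.1
position: [0.6623, 0.0016, 0.2099]
tool_rot: [-2.805, 0.04, -1.534]
force: [2.2, 7.7, -3.5]
grip_width: 0.0126
```

```bash
python3 -c "
from workcell import bot
s=bot.observe();print(s['position'],s['force'],s['grip_width']);print(bot.job_done())"
```

```text
[0.66225758 0.00157431 0.2098887 ] [ 2.18407504  7.74064917 -3.5499853 ] 0.012592295324957562
the job is handed in; nothing more can be done
None
```

The press is open and the job is handed in, at about 8 s on the robot's clock. I pushed the clamp's knob over centre until it fell open, then gripped the red tab and pulled the latch out about 12 mm. I then swung the beam up on its hinge and am still holding it by the tab.

- **Lift:** in the last readings the tool stood 79 mm above where it gripped the tab, which puts the coupler about 80 mm above its seat. I worked the coupler's rise out from the tool pose and beam geometry; I did not measure it directly in a picture.
- **Hold:** over the last 0.5 s of holding, the height stayed steady with about 3.5 N of beam weight on the tool. The grip opening was 12.6 mm on the 14 mm tab. The latch spring drew the tool back about 5 mm sideways, which is allowed at this height.
- **Surroundings:** the last picture, taken just before that final hold, shows the clamp resting open and the dish in place. The tomatoes and spatula are outside the last pictures. I did not compare any object's position before and after, but the arm touched only the knob and the tab.

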